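# Get the sheet-music tablet out of the gear cupboard and lean it on the music stand

## Task

Swing the door of the small plywood gear cupboard wide open, lift the tablet out of the wire rack on the inside of the door, and lean it on the desk music stand: upright, lower edge resting on the ledge, back flat against the plate, roughly centred, with the screen facing out to the player. Set it down gently, and do not disturb the pedal, the mug or the roll of tape.

Things in the scene. Friction and masses are not known exactly. Their poses are not given: they have to be found in the camera images.
- cupboard: Small plywood cupboard fixed on the desk, 220 wide (its y) x 200 deep (its x) x 270 mm high, top closed. Origin: centre of its underside; its front, with the door, faces its own -x. z is up.
- door (a joint): Hinge of the cupboard door, upright axis at the front corner on the cupboard's +y side. rad: 0 shut, 1.57 square to the front, 1.9 the stop. Opens towards the cupboard's -x, clockwise seen from above. Light friction (0.12 N m), stays where it is left, no latch. Door panel 216 wide, 16 thick, top edge 266 mm above the desk.
- door_handle (a point): Grip point on the handle, an upright round steel bar 12 mm thick, from 134 to 258 mm above the desk, near the door's free edge. Bar axis 35 mm out from the door's outer face, 190 mm along the door from the hinge; two 10 mm stems at 146 and 246 mm height join bar and door. The point is on the bar's axis, 240 mm up, 26 mm below the door's top; it moves with the door.
- door_hinge (a point): Point on the hinge axis, 240 mm above the desk. The hinge axis lies in the plane of the door's inner face; the handle swings about it.
- tablet: Blue-cased tablet, 200 high x 126 wide x 12 mm thick, about 0.35 kg. Origin: middle of its lower short edge; z up along its height, y along its width; the screen (white, with staves) faces its own -x. Starts upright in the door's rack, inside the shut cupboard and hidden, screen away from the door, lower edge 45 and top 245 mm above the desk; rides along as the door opens.
- tablet_screen (a point): Centre of the tablet's screen, on its screen face, 100 mm up from the lower edge.
- plate: Grey perforated plate and ledge of the desk music stand, fixed on the desk. Plate 220 wide, 150 mm high above the ledge, leaning back 0.35 rad from upright. Origin: middle of the line where plate face meets ledge top, 30 mm above the desk. z runs up along the plate, y along the ledge, -x out of the face to the player. Ledge 26 mm deep to a lip 10 mm high. Free space above and behind the plate.
- pedal: Yellow guitar pedal, 120 x 73 x 45 mm with knobs to 59 mm, loose bystander. Origin: centre of underside.
- mug: White mug, 82 mm across, 95 mm high, loose bystander. Origin: centre of underside.
- tape: Red roll of tape lying flat, 116 mm across, 48 mm high, loose bystander. Origin: centre of underside.
- rack_slot (a point): Middle of the floor of the outer slot of the wire rack on the door's inside, where the tablet stands: 106 mm along the door from the hinge, 66 mm in from the door's inner face (the space between is empty), 45 mm above the desk. Slot 16 mm wide, parallel to the door, rails up to 116 mm above the desk; the tablet can lean 3 degrees in it and clears it when raised 75 mm.

How it is judged:
By the outcome, as a careful person would: the job done as asked, in the order asked, and still so for the second after the job is handed in, with the robot touching nothing.
It also fails if it takes over 54 s, if anything falls off the work surface, if the arm or the gripper's body presses on something with over 40 N, if the wrist force passes 120 N, or if a joint passes its speed limit or range.

## Robot

A 6-joint arm with a two-finger parallel gripper is mounted at the origin on the work surface. World frame = base frame: x ahead of the robot, y to its left, z up, the work surface at z = 0. Lengths are in mm, angles in rad, forces in N, time in s.
With the tool pointing down it reaches from about 325 to 775 mm from the base axis. Payload 9.3 kg.
Tool frame: the origin (TCP) lies between the finger pads; the fingertips stand 17 mm ahead of it and the grasp point (between the pads) lies 2 mm behind it; z points along the fingers, y is the line along which they close (so a half turn about z gives the same grasp; the last joint's range is limited). The gripper opens to 85 mm and grips with 20 to 120 N. Pads are 22 mm wide; open, the fingers measure 114 mm over their backs; the gripper's body (76 mm by 85 mm) begins 54 mm behind the grasp point. The pads swing forward as they close: fully open they stand 13 mm farther back than shut.
Start: joints at [-1.323, 0.259, 0.021, 1.334, 0, 1.418], TCP at [214.578, -506.412, 248.279] pointing down, gripper open.
Joint ranges: [-3.04, 3.04], [-0.91, 1.82], [-1.04, 1.36], [-1.92, 1.95], [-1.52, 1.45], [-3.14, 3.14]. Speed limits (rad/s): [2.22, 2.22, 2.79, 3.14, 3.14, 3.14].

## Interface

Orientations are given as a rotation vector (axis times angle).
In Python, from workcell import bot, optics, nets gives the robot as it stands.
- The arm moves only by the tool move_arm, never from a script. Its argument "series" is a list that holds one entry, the list of rows, each a list of 5 numbers: the gripper command: -1 is shut, 1 is fully open, values between are in proportion, then the shift along the tool's x, y, z in mm, then the turn about the tool's z in rad. A call has 1 to 5 rows; each row shifts and turns the commanded pose from where the row before left it, along the tool's axes as they then stand; what a row does not reach is not made up. A row lasts 1/8 s, in which the tool goes at most 62.5 mm and 10.7 degrees, less where a joint would pass 70% of its speed; a pose out of reach is approached as far as the arm can. A call with a gripper value outside its range is refused whole. The fingers move at their own pace and stop on an object; "force" is the grip in N (left out, the last holds). Time passes only in rows, so rows that do not move let the fingers close. It gives the time, the measured TCP pose, the force, the opening and the grip force at its end, in the units of the state.
- bot.observe(): the state, without advancing time (a new reading comes with each control period).
- optics.camera(name): name is "scene" or "top" or "wrist"; returns a dict with "img" (480x640x3 uint8, red, green, blue), "z_map" (480x640 float32, mm along the optical axis (not along the pixel's ray), 0 where there is no reading), "fx", "fy", "cx", "cy" (pixels), "k1" (the pictures are not rectified: a ray, as slopes to the right and down, at radius r is drawn at 1 + k1 r^2 times it, then the intrinsics apply), "rvec" (rotation vector, rad) and "tvec" (3), from world to camera coordinates, as OpenCV has them. Camera axes: x right, y down, z forward; pixel columns grow to the right and rows downward; lengths in mm; the calibration is good to about 2 mm. A picture is of the moment at which its call begins.
- bot.job_done(): hands the job in; it is judged then, once.
Trained networks look in a picture, given as the dict that the camera call returned (one of the last four; its "shot" number tells which), for a name from the list of things; names that differ only in an ending like _2 or _b are one class to them, and where a whole thing is asked for, a point or a joint stands for the part that bears it (a point fixed in the world has none). Each returns a list of dicts, best first, with "conf" (0 to 1); they miss things now and then, are a little off and sometimes report something else, mostly with a low value. They report only what shows in the picture. A call takes as long as a camera call.
- nets.cut_out(picture, target): "mask" (480x640 bool, what is visible of it) and "bbox" ([left, top, width, height] in pixels, round what is visible of it).
- nets.place_of(picture, target): "point" ([column, row] in pixels: a listed point, or the origin of a listed thing).
The state is a dict: "t": time; "joints": joint angles; "qvel": joint speeds; "joint_torque": joint torques, N m; "eef_pos": TCP position; "ee_rot": TCP orientation; "contact_force": force on the tool from outside, world axes, zero at the start; "torque": the same for the moment, N m; "opening": finger opening in mm; "finger_force": force on a finger pad.
Only numpy, scipy, OpenCV 4.12 (cv2) and the standard library are available. Lean on these libraries where they do the work, as an engineer would, in place of code of your own. Each camera call takes 0.05 s, during which the arm holds its last target. There are 200 camera calls.

## Working session

There is one attempt and no reset: what is moved stays moved. The work goes in short steps, Python scripts to look and compute and a tool call to move; the robot and the scene stay as the last step left them, time stands still between calls to the robot, and variables do not carry over. Pictures are saved under pics/ and viewed, at most 10 in all, crops included, and the job is handed in when it is done.

Besides the shell and the picture viewer there is one more tool, called after "Request:" by a JSON object that holds its "api" and its "payload". move_arm: Moves the arm, as the interface text tells. Its arguments: {"type":"object","properties":{"series":{"type":"array","items":{"type":"array","items":{"type":"array","items":{"type":"number"}}}},"force":{"type":"number"}},"required":["series"]}

```bash
mkdir -p pics; cat > h.py <<'E'
import numpy as np, cv2
from workcell import bot, optics, nets
from scipy.spatial.transform import Rotation as R
def ray(p,uv):
    x=np.array([(uv[0]-p['cx'])/p['fx'],(uv[1]-p['cy'])/p['fy']]); u=x.copy()
    for _ in range(10): u=x/(1+p['k1']*(u@u))
    return np.array([u[0],u[1],1.])
def world(p,uv,z=None,height=None):
    M=R.from_rotvec(np.ravel(p['rvec'])).as_matrix(); t=np.ravel(p['tvec']); r=ray(p,uv)
    if height is not None:
        c=-M.T@t; d=M.T@r; return c+d*(height-c[2])/d[2]
    if z is None: z=p['z_map'][int(round(uv[1])),int(round(uv[0]))]
    return M.T@(r*z-t)
def cloud(p,mask):
    v,u=np.nonzero(mask&(p['z_map']>0)); M=R.from_rotvec(np.ravel(p['rvec'])).as_matrix(); t=np.ravel(p['tvec'])
    return np.array([M.T@(ray(p,(a,b))*p['z_map'][b,a]-t) for a,b in zip(u,v)])
def save(p,n): cv2.imwrite('pics/'+n,p['img'][:,:,::-1])
E
python3 - <<'E'
from h import *
np.set_printoptions(precision=1,suppress=True)
for cam in ('scene','top'):
    p=optics.camera(cam); save(p,cam+'0.png')
    print(cam,'cam at',-R.from_rotvec(np.ravel(p['rvec'])).as_matrix().T@np.ravel(p['tvec']))
    H=dict(cupboard=0,door_handle=240,door_hinge=240,plate=30,pedal=0,mug=0,tape=0)
    for n in H:
        r=nets.place_of(p,n)
        for q in r[:2]: print(n,round(q['conf'],2),np.array(q['point']),world(p,q['point'],height=H[n]))
    for n in ('door','plate','cupboard','mug','tape','pedal'):
        for q in nets.cut_out(p,n)[:1]:
            c=cloud(p,q['mask']); print('mask',n,round(q['conf'],2),q['bbox'],np.percentile(c,[2,50,98],axis=0).ravel())
s=bot.observe(); print(s)
E
```

```text
scene cam at [ 507.3  396.7 1551.7]
door_handle 0.86 [244.5 389.8] [664.9 289.  240. ]
door_hinge 0.77 [339.  371.5] [474.9 222.2 240. ]
plate 0.6 [327.9 207.7] [ 554.2 -227.2   30. ]
pedal 0.87 [341.7 121. ] [ 551.7 -510.3    0. ]
mug 0.81 [266.7 188.5] [ 727.7 -271.9    0. ]
tape 0.79 [257.3 264.1] [716.2 -56.1   0. ]
mask door 0.95 [246.5, 366.0, 94.1, 49.3] [484.2 214.4 154.9 578.9 283.6 264.8 658.  335.8 270.8]
mask plate 0.96 [303.9, 155.7, 59.4, 83.9] [ 486.8 -328.6   25.9  546.7 -219.1   53.6  601.1 -118.7  171.2]
mask cupboard 0.98 [245.2, 362.2, 143.7, 117.8] [387.4 233.5 261.1 510.1 351.7 269.  642.4 444.5 274.4]
mask mug 0.64 [251.6, 158.9, 38.6, 44.7] [ 667.  -318.3   -1.5  716.1 -286.8   48.2  755.4 -229.6   97.1]
mask tape 0.55 [231.5, 238.5, 47.6, 45.1] [ 662.7 -109.3    0.2  716.8  -53.6   45.8  771.8    0.2   54. ]
mask pedal 0.77 [323.6, 91.4, 39.3, 49.9] [ 499.8 -568.2   -2.1  555.1 -501.1   44.1  611.2 -445.3   59.7]
top cam at [ 360.9  -85.3 1111.9]
door_handle 0.96 [156.6 182.8] [665.6 287.  240. ]
door_hinge 0.9 [171.6 271.1] [480.9 219.5 240. ]
plate 0.79 [37
[... 486 characters left out ...]
ug 0.64 [387.0, 193.3, 41.0, 38.1] [ 670.6 -317.1   -0.6  724.1 -281.3   45.   756.5 -234.1   95.6]
mask tape 0.92 [300.9, 183.6, 40.2, 46.0] [ 661.  -108.9    7.   712.8  -56.8   46.1  767.9   -5.6   51.2]
mask pedal 0.57 [461.1, 261.1, 59.8, 44.2] [ 503.7 -566.9    0.9  554.7 -504.1   44.7  607.4 -445.6   57.8]
{'t': 1.4, 'joints': array([-1.3,  0.3,  0. ,  1.3,  0. ,  1.4]), 'qvel': array([ 0., -0.,  0., -0., -0., -0.]), 'joint_torque': array([ -0. , -55.5,  34.5,   0. ,  -0. ,   0. ]), 'eef_pos': array([ 214.6, -506.4,  248.3]), 'ee_rot': array([3.1, 0.6, 0. ]), 'contact_force': array([ 0.4, -0.4,  0.6]), 'torque': array([-0., -0., -0.]), 'finger_force': 0.0, 'opening': 85.4461421790497}
```

```bash
python3 -c "
import cv2,numpy as np
a=cv2.imread('pics/scene0.png');b=cv2.imread('pics/top0.png')
cv2.imwrite('pics/both0.png',cv2.resize(np.vstack([a,b]),(400*1,600)))"
```

```text
(no output)
```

View pics/scene0.png

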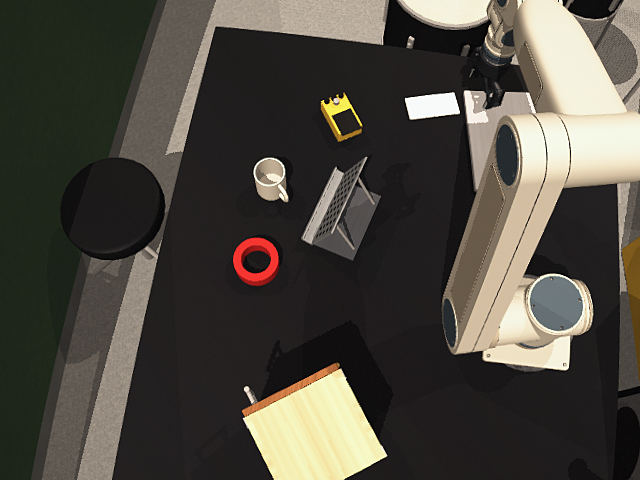

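View pics/top0.png

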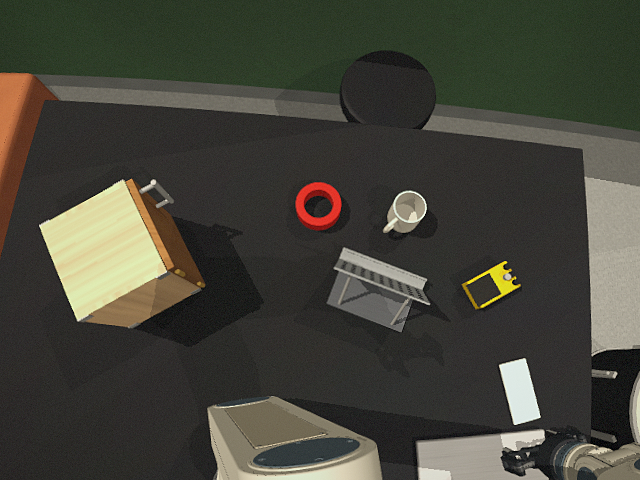

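```bash
python3 - <<'E'
from h import *
np.set_printoptions(precision=3,suppress=True)
s=bot.observe(); M=R.from_rotvec(s['ee_rot']).as_matrix(); print(s['ee_rot'],M,s['joints'])
print('yaw x',np.arctan2(M[1,0],M[0,0]))
p=optics.camera('scene')
c=cloud(p,nets.cut_out(p,'plate')[0]['mask'])
for a in np.linspace(0,0,1):
    q=c[c[:,2]>55]
    rng=np.random.default_rng(0);best=None
    for _ in range(400):
        t=q[rng.choice(len(q),3,False)];n=np.cross(t[1]-t[0],t[2]-t[0]);n/=np.linalg.norm(n)+1e-9
        if abs(abs(n[2])-np.sin(.35))>.1: continue
        k=abs((q-t[0])@n)<3
        if best is None or k.sum()>best[0]: best=(k.sum(),k)
    g=q[best[1]];m=g.mean(0);n=np.linalg.svd(g-m)[2][2];n*=np.sign(n[2])
    print(len(q),best[0],n,'tilt',np.arcsin(n[2]),'facing',np.arctan2(n[1],n[0]),m)
    h=n[:2]/np.linalg.norm(n[:2]);w=np.array([-h[1],h[0]])
    pr=g[:,:2]@w; print('w',w,'mid',(pr.min()+pr.max())/2,np.ptp(pr),'line pt at z=30 along h',(n@m-n[2]*30)/np.linalg.norm(n[:2]))
    mid=(np.percentile(pr,1)+np.percentile(pr,99))/2
    print('origin',w*mid+h*(n@m-n[2]*30)/np.linalg.norm(n[:2]), 'zmax',g[:,2].max())
E
```

```text
[3.079 0.625 0.   ] [[ 0.921  0.39   0.   ]
 [ 0.39  -0.921 -0.   ]
 [-0.     0.    -1.   ]] [-1.323  0.259  0.022  1.334  0.     1.418]
yaw x 0.40079217116533117
1012 995 [ 0.9   -0.259  0.352] tilt 0.359474940294585 facing -0.2804401829706014 [ 524.603 -213.662  120.701]
w [0.277 0.961] mid -65.88304717681211 221.54428406976785 line pt at z=30 along h 597.3321136418457
origin [ 556.441 -226.278] zmax 177.93626640684823
```

```bash
cat >> h.py <<'E'
def plan(wps,start=None,shift=58,turn=.17,nd=0):
    """wps: (x,y,z,yaw,grip[,n]) -> rows in tool axes, rounded"""
    s=bot.observe(); M=R.from_rotvec(s['ee_rot']).as_matrix()
    P=np.array(s['eef_pos'] if start is None else start[:3],float); a=np.arctan2(M[1,0],M[0,0]) if start is None else start[3]
    out=[]
    for w in wps:
        T=np.array(w[:3],float); dy=(w[3]-a+np.pi)%(2*np.pi)-np.pi
        n=w[5] if len(w)>5 else int(max(1,np.ceil(np.linalg.norm(T-P)/shift),np.ceil(abs(dy)/turn)))
        P0,a0=P.copy(),a
        for i in range(1,n+1):
            d=P0+(T-P0)*i/n-P; t=round(-(a0+dy*i/n-a),2)
            r=[round(float(v),nd) for v in (d@[np.cos(a),np.sin(a),0],d@[np.sin(a),-np.cos(a),0],-d[2])]
            P=P+np.array([np.cos(a)*r[0]+np.sin(a)*r[1],np.sin(a)*r[0]-np.cos(a)*r[1],-r[2]]); a-=t
            out.append([w[4]]+r+[float(t)])
    for i in range(0,len(out),5): print(out[i:i+5])
    print('end',P.round(1),round(a,3)); return out
E
python3 - <<'E'
from h import *
plan([(300,-355,320,.85,1),(665,288,330,2.183,1)])
E
```

```text
[[1, 34.0, -27.0, -18.0, -0.11], [1, 38.0, -22.0, -18.0, -0.11], [1, 39.0, -18.0, -18.0, -0.12], [1, 41.0, -14.0, -18.0, -0.11], [1, 56.0, -12.0, -1.0, -0.1]]
[[1, 56.0, -5.0, -0.0, -0.1], [1, 57.0, -1.0, -1.0, -0.11], [1, 57.0, 6.0, -1.0, -0.1], [1, 55.0, 12.0, -1.0, -0.1], [1, 55.0, 17.0, -0.0, -0.1]]
[[1, 52.0, 23.0, -1.0, -0.11], [1, 49.0, 28.0, -1.0, -0.1], [1, 47.0, 33.0, -1.0, -0.1], [1, 43.0, 37.0, -0.0, -0.1], [1, 39.0, 42.0, -1.0, -0.11]]
[[1, 34.0, 45.0, -1.0, -0.1], [1, 29.0, 49.0, -1.0, -0.1]]
end [665.5 287.8 330.3] 2.181
```

Request:
{"api": "move_arm", "payload": {"series": [[[1, 34, -27, -18, -0.11], [1, 38, -22, -18, -0.11], [1, 39, -18, -18, -0.12], [1, 41, -14, -18, -0.11], [1, 56, -12, -1, -0.1]]], "force": 30}}

```text
t: 2.12
eef_pos: [328.3, -304.6, 322.4]
ee_rot: [2.79, 1.44, 0.001]
contact_force: [1.1, 0.1, -0.7]
opening: 85.6
finger_force: 0.0
```

Request:
{"api": "move_arm", "payload": {"series": [[[1, 56, -5, 0, -0.1], [1, 57, -1, -1, -0.11], [1, 57, 6, -1, -0.1], [1, 55, 12, -1, -0.1], [1, 55, 17, 0, -0.1]]]}}

```text
t: 2.75
eef_pos: [468.8, -56.1, 324.6]
ee_rot: [2.336, 2.099, 0.001]
contact_force: [-0.1, -0.7, 0.8]
opening: 85.4
finger_force: 0.0
```

Request:
{"api": "move_arm", "payload": {"series": [[[1, 52, 23, -1, -0.11], [1, 49, 28, -1, -0.1], [1, 47, 33, -1, -0.1], [1, 43, 37, 0, -0.1], [1, 39, 42, -1, -0.11]]]}}

```text
t: 3.38
eef_pos: [609.8, 191.3, 328.3]
ee_rot: [1.718, 2.63, 0.0]
contact_force: [1.1, -1.6, 0.9]
opening: 85.1
finger_force: 0.0
```

Request:
{"api": "move_arm", "payload": {"series": [[[1, 34, 45, -1, -0.1], [1, 29, 49, -1, -0.1], [1, 0, 0, 0, 0]]]}}

```text
t: 3.75
eef_pos: [667.0, 291.4, 326.3]
ee_rot: [-1.444, -2.787, 0.004]
contact_force: [-0.7, -1.1, -1.8]
opening: 85.3
finger_force: 0.0
```

```bash
python3 - <<'E'
from h import *
np.set_printoptions(precision=3,suppress=True)
s=bot.observe(); print(s['t'],s['eef_pos'],s['joints'])
for cam in ('wrist','top'):
    p=optics.camera(cam); save(p,cam+'1.png')
    for n in ('door_handle','door_hinge'):
        for q in nets.place_of(p,n)[:2]: print(cam,n,q['conf'],q['point'],world(p,q['point'],height=240))
E
```

```text
3.75 [667.036 291.439 326.29 ] [0.297 0.617 0.8   1.758 0.    1.253]
wrist door_handle 0.73 [307.9, 252.2] [659.719 288.827 240.   ]
wrist door_hinge 0.78 [16.2, 180.2] [475.197 218.222 240.   ]
top door_handle 0.62 [154.5, 182.7] [665.418 291.649 240.   ]
top door_handle 0.3 [319.9, 207.3] [645.394 -65.445 240.   ]
top door_hinge 0.59 [169.6, 271.1] [480.475 223.625 240.   ]
```

View pics/wrist1.png

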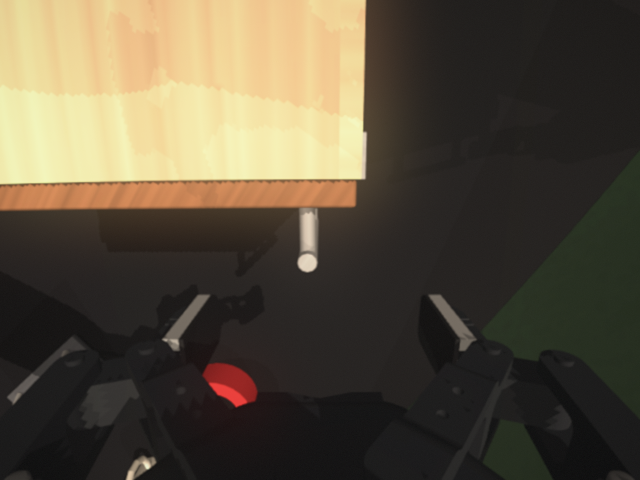

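Request:
{"api": "move_arm", "payload": {"series": [[[1, 0, -2, 42, 0], [1, 0, -1, 42, 0], [-1, 0, 0, 0, 0], [-1, 0, 0, 0, 0], [-1, 0, 0, 0, 0]]], "force": 30}}

```text
t: 4.68
eef_pos: [663.9, 286.2, 249.0]
ee_rot: [1.451, 2.783, 0.004]
contact_force: [-0.1, 0.8, 0.2]
opening: 32.1
finger_force: 0.0
```

Request:
{"api": "move_arm", "payload": {"series": [[[-1, 0, 0, 0, 0], [-1, 0, 0, 0, 0], [-1, 0, 0, 0, 0], [-1, 0, 0, 0, 0]]], "force": 30}}

```text
t: 5.18
eef_pos: [662.4, 285.4, 247.9]
ee_rot: [1.452, 2.785, -0.001]
contact_force: [-6.6, -5.0, 7.0]
opening: 10.6
finger_force: 30.0
```

```bash
python3 - <<'E'
from h import *
s=bot.observe();M=R.from_rotvec(s['ee_rot']).as_matrix();P=s['eef_pos'];a=np.arctan2(M[1,0],M[0,0])
print(s['t'],P,a,s['opening'],s['finger_force'],s['contact_force'])
hx=np.array([479.,221.]); v=P[:2]-hx; r=np.hypot(*v); b=np.arctan2(v[1],v[0]); print(r,b)
# radius-true swing: keep measured radius, 12 rows of .14
w=[(*(hx+r*np.array([np.cos(b-k*.14),np.sin(b-k*.14)])),P[2],a-k*.14,-1,1) for k in range(1,13)]
plan(w,start=(*P,a))
E
```

```text
5.175 [662.37098164 285.40957541 247.90618149] 2.180507943440147 10.556889017526949 29.982041716575623 [-6.63209727 -5.03737955  7.00324786]
194.3540848887525 0.3377904859592427
[[-1, -26.0, -9.0, -0.0, 0.14], [-1, -25.0, -9.0, -0.0, 0.14], [-1, -26.0, -9.0, -0.0, 0.14], [-1, -26.0, -9.0, -0.0, 0.14], [-1, -25.0, -10.0, -0.0, 0.14]]
[[-1, -26.0, -9.0, -0.0, 0.14], [-1, -25.0, -9.0, -0.0, 0.14], [-1, -26.0, -9.0, -0.0, 0.14], [-1, -26.0, -9.0, -0.0, 0.14], [-1, -25.0, -9.0, -0.0, 0.14]]
[[-1, -26.0, -9.0, -0.0, 0.14], [-1, -26.0, -9.0, -0.0, 0.14]]
end [522.9  31.1 247.9] 0.501
```

Request:
{"api": "move_arm", "payload": {"series": [[[-1, -26, -9, 0, 0.14], [-1, -25, -9, 0, 0.14], [-1, -26, -9, 0, 0.14]]]}}

```text
t: 5.55
eef_pos: [673.3, 205.5, 247.9]
ee_rot: [-2.005, -2.418, -0.001]
contact_force: [-9.3, 0.8, 8.4]
opening: 11.0
finger_force: 30.3
```

```bash
python3 - <<'E'
from h import *
s=bot.observe();print(s['eef_pos'],s['contact_force'],s['torque'],s['opening'],s['joints'])
E
```

```text
[673.26398279 205.50603979 247.88000021] [-9.32468359  0.77686717  8.38634205] [0.20665721 1.91972685 0.10085258] 11.017203142003721 [1.76948566e-01 5.37451701e-01 4.57761565e-01 1.49045343e+00
 6.65357967e-04 1.56154446e+00]
```

Request:
{"api": "move_arm", "payload": {"series": [[[-1, -26, -9, 0, 0.14], [-1, -25, -10, 0, 0.14], [-1, -26, -9, 0, 0.14], [-1, -25, -9, 0, 0.14], [-1, -26, -9, 0, 0.14]]]}}

```text
t: 6.18
eef_pos: [618.9, 83.1, 247.9]
ee_rot: [2.711, 1.58, 0.006]
contact_force: [4.4, -4.0, 5.6]
opening: 10.9
finger_force: 30.2
```

Request:
{"api": "move_arm", "payload": {"series": [[[-1, -26, -9, 0, 0.14], [-1, -25, -9, 0, 0.14], [-1, -26, -9, 0, 0.14], [-1, -26, -9, 0, 0.14], [-1, 0, 0, 0, 0]]]}}

```text
t: 6.8
eef_pos: [523.7, 28.0, 247.9]
ee_rot: [3.038, 0.769, 0.003]
contact_force: [4.5, -19.2, 1.1]
opening: 11.0
finger_force: 30.8
```

```bash
python3 - <<'E'
from h import *
np.set_printoptions(precision=3,suppress=True)
s=bot.observe();print(s['t'],s['eef_pos'],s['contact_force'],s['torque'],s['opening'],s['joints'])
p=optics.camera('top'); save(p,'top2.png')
for n,h in (('door_handle',240),('door_hinge',240),('tablet',45)):
    for q in nets.place_of(p,n)[:2]: print(n,q['conf'],q['point'],world(p,q['point'],height=h))
for q in nets.cut_out(p,'tablet')[:1]:
    c=cloud(p,q['mask']); print(q['conf'],q['bbox'],np.percentile(c,[2,50,98],axis=0))
E
```

```text
6.8 [523.74   27.953 247.942] [  4.478 -19.183   1.083] [-3.53  -0.625  0.078] 10.982275386808224 [-0.103  0.213 -0.041  1.313 -0.007  2.543]
door_handle 0.47 [265.9, 255.7] [532.295  32.847 240.   ]
```

View pics/top2.png

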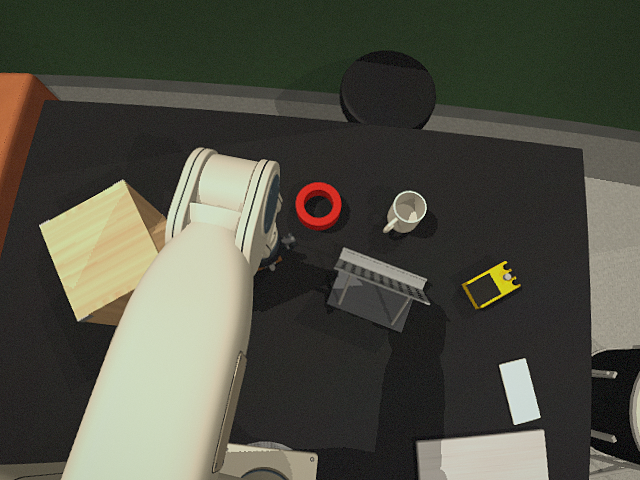

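Request:
{"api": "move_arm", "payload": {"series": [[[1, 0, 0, 0, 0], [1, 0, 0, 0, 0], [1, 0, 0, 0, 0], [1, 0, 0, -10, 0], [1, 0, 0, -40, 0]]]}}

```text
t: 7.68
eef_pos: [522.9, 32.0, 295.8]
ee_rot: [-3.042, -0.778, 0.006]
contact_force: [0.4, -0.5, -0.1]
opening: 85.6
finger_force: 0.0
```

Request:
{"api": "move_arm", "payload": {"series": [[[0.2, 0, 0, -50, 0]]]}}

```text
t: 7.8
eef_pos: [523.2, 31.9, 347.5]
ee_rot: [-3.043, -0.779, 0.002]
contact_force: [1.4, -0.3, 0.5]
opening: 69.9
finger_force: 0.0
```

```bash
python3 - <<'E'
from h import *
s=bot.observe();print(s['t'],s['eef_pos'],s['opening'])
plan([(587,160,345,2.067,0.2)])
E
```

```text
7.8 [523.22400171  31.94342889 347.52382976] 69.8554154112793
[[0.2, 12.0, -8.0, 0.0, -0.16], [0.2, 13.0, -6.0, 1.0, -0.15], [0.2, 13.0, -5.0, -0.0, -0.16], [0.2, 15.0, -2.0, 0.0, -0.16], [0.2, 14.0, 1.0, 0.0, -0.15]]
[[0.2, 14.0, 2.0, 1.0, -0.16], [0.2, 13.0, 5.0, -0.0, -0.16], [0.2, 13.0, 7.0, 0.0, -0.15], [0.2, 12.0, 8.0, 0.0, -0.16], [0.2, 9.0, 10.0, 1.0, -0.16]]
end [586.8 159.4 344.5] 2.071
```

Request:
{"api": "move_arm", "payload": {"series": [[[0.2, 12, -8, 0, -0.16], [0.2, 13, -6, 1, -0.15], [0.2, 13, -5, 0, -0.16], [0.2, 15, -2, 0, -0.16], [0.2, 14, 1, 0, -0.15]]]}}

```text
t: 8.43
eef_pos: [556.1, 96.5, 346.0]
ee_rot: [2.514, 1.884, 0.001]
contact_force: [-1.1, -0.1, -0.3]
opening: 51.4
finger_force: 0.0
```

Request:
{"api": "move_arm", "payload": {"series": [[[0.2, 14, 2, 1, -0.16], [0.2, 13, 5, 0, -0.16], [0.2, 13, 7, 0, -0.15], [0.2, 12, 8, 0, -0.16], [0.2, 9, 10, 1, -0.16]]]}}

```text
t: 9.05
eef_pos: [587.4, 159.9, 344.0]
ee_rot: [1.595, 2.706, 0.001]
contact_force: [0.3, 0.2, -0.1]
opening: 51.3
finger_force: 0.0
```

Request:
{"api": "move_arm", "payload": {"series": [[[0.2, 0, 0, 0, 0]]]}}

```text
t: 9.18
eef_pos: [587.4, 159.9, 343.4]
ee_rot: [-1.603, -2.702, 0.0]
contact_force: [0.5, -0.1, -1.1]
opening: 51.4
finger_force: 0.0
```

```bash
python3 - <<'E'
from h import *
np.set_printoptions(precision=2,suppress=True)
s=bot.observe();print(s['t'],s['eef_pos'],s['opening'])
for cam in ('wrist','scene'):
    p=optics.camera(cam); save(p,cam+'3.png')
    for n,h in (('door_handle',240),('door_hinge',240),('tablet',45),('rack_slot',45)):
        for q in nets.place_of(p,n)[:1]: print(n,q['conf'],q['point'],world(p,q['point'],height=h))
    for n in ('tablet','door'):
      for q in nets.cut_out(p,n)[:1]:
        c=cloud(p,q['mask']); zt=np.percentile(c[:,2],95); print(n,q['conf'],q['bbox'],np.percentile(c,[2,50,98],axis=0).ravel())
        t=c[abs(c[:,2]-zt)<6]; m=t.mean(0)[:2]; u,S,V=np.linalg.svd(t[:,:2]-m,full_matrices=False); pr=(t[:,:2]-m)@V.T
        print('  top z',zt,len(t),'mid',m+V.T@((np.percentile(pr,1,axis=0)+np.percentile(pr,99,axis=0))/2),'dir',np.arctan2(V[0,1],V[0,0]),'ext',np.percentile(pr,99,axis=0)-np.percentile(pr,1,axis=0))
E
```

```text
9.175 [587.42 159.87 343.39] 51.422042004801234
door_handle 0.75 [172.9, 350.8] [527.25  29.66 240.  ]
door_hinge 0.91 [208.3, 86.2] [474.65 219.79 240.  ]
tablet 0.46 [209.1, 88.1] [408.56 217.82  45.  ]
rack_slot 0.72 [319.7, 201.2] [587.3  162.34  45.  ]
tablet 0.9 [302.9, 154.4, 26.8, 177.1] [553.51 107.66 216.03 582.38 164.47 244.35 616.49 211.96 245.87]
  top z 245.59653423070307 2900 mid [585.36 158.79] dir -1.0413203151727837 ext [122.1  11.7]
door 0.69 [168.9, 80.9, 164.3, 260.0] [473.09  35.83  43.4  521.55 154.03 199.04 600.58 216.18 266.52]
  top z 266.1392200621781 6315 mid [507.93 150.04] dir -1.0458023905011449 ext [144.49  15.74]
door_hinge 0.98 [337.4, 371.7] [478.18 223.12 240.  ]
tablet 0.95 [292.9, 350.4] [587.72 161.18  45.  ]
rack_slot 0.77 [296.9, 350.0] [578.25 158.81  45.  ]
tablet 0.69 [286.2, 333.6, 16.4, 43.5] [552.17 140.85  45.97 572.95 186.36 229.62 602.21 213.8  248.81]
  top z 247.21354216463226 155 mid [571.01 183.68] dir 2.086311402917901 ext [64.96 11.4 ]
door 0.79 [285.5, 312.4, 63.0, 69.5] [469.37  95.11  36.51 529.91 161.63  76.62 603.89 222.17 268.86]
  top z 267.1359581119488 415 mid [498.24 164.98] dir 2.0841899391109378 ext [121.85  17.01]
```

View pics/wrist3.png

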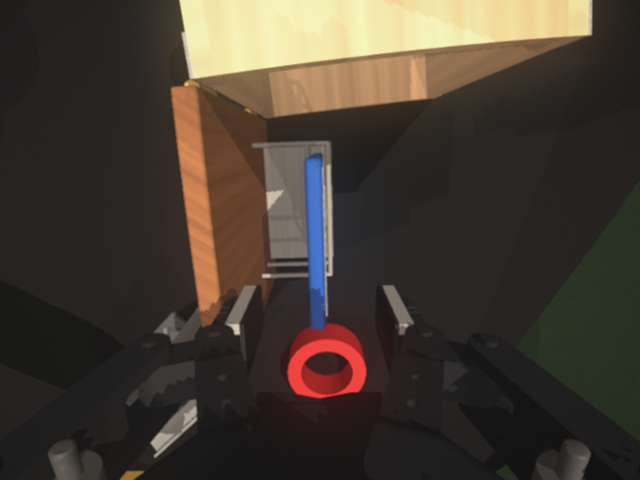

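Request:
{"api": "move_arm", "payload": {"series": [[[0.2, 0, -2, 40, -0.03], [0.2, 0, 0, 40, 0], [0.2, 0, 0, 34, 0], [0.2, 0, 0, 0, 0], [-1, 0, 0, 0, 0]]], "force": 40}}

```text
t: 10.5
eef_pos: [586.1, 158.3, 230.8]
ee_rot: [1.561, 2.725, 0.001]
contact_force: [0.0, -0.4, -0.3]
opening: 34.2
finger_force: 0.0
```

Request:
{"api": "move_arm", "payload": {"series": [[[-1, 0, 0, 0, 0], [-1, 0, 0, 0, 0], [-1, 0, 0, 0, 0], [-1, 0, 0, 0, 0], [-1, 0, 0, 0, 0]]]}}

```text
t: 11.12
eef_pos: [586.4, 158.4, 231.0]
ee_rot: [1.561, 2.723, 0.004]
contact_force: [0.6, 0.6, 6.3]
opening: 11.6
finger_force: 41.2
```

Request:
{"api": "move_arm", "payload": {"series": [[[-1, 0, 0, -20, 0], [-1, 0, 0, -30, 0], [-1, 0, 0, -35, 0], [-1, 0, 0, -35, 0], [-1, 0, 0, 0, 0]]]}}

```text
t: 11.75
eef_pos: [586.1, 158.4, 351.3]
ee_rot: [1.56, 2.723, 0.004]
contact_force: [-0.7, 0.9, -4.5]
opening: 11.4
finger_force: 39.6
```

```bash
python3 - <<'E'
from h import *
np.set_printoptions(precision=2,suppress=True)
s=bot.observe();print(s['t'],s['eef_pos'],s['ee_rot'],s['opening'],s['contact_force'])
from scipy.optimize import minimize
for cam in ('top','scene'):
    p=optics.camera(cam); save(p,cam+'4.png')
    m=nets.cut_out(p,'plate')[0]['mask']; c=cloud(p,m)
    # lip+ledge from front points: bounding rectangle of the footprint seen
    q=c[(c[:,2]>20)&(c[:,2]<185)][:,:2].astype(np.float32)
    rr=cv2.minAreaRect(q); print(cam,'rect',rr)
    a=c[(c[:,2]>60)]; 
    rng=np.random.default_rng(0);best=None
    for _ in range(600):
        t=a[rng.choice(len(a),3,False)];n=np.cross(t[1]-t[0],t[2]-t[0]);n/=np.linalg.norm(n)+1e-9
        if abs(abs(n[2])-np.sin(.35))>.1: continue
        k=abs((a-t[0])@n)<3
        if best is None or k.sum()>best[0]: best=(k.sum(),k)
    g=a[best[1]];mm=g.mean(0);n=np.linalg.svd(g-mm)[2][2];n*=np.sign(n[2]); print('plane',len(a),best[0],np.arcsin(n[2]),np.arctan2(n[1],n[0]))
    h=n[:2]/np.linalg.norm(n[:2]);print('origin dist along h',(n@mm-n[2]*30)/np.linalg.norm(n[:2]))
    # top edge points
    k=a[a[:,2]>160]; mm=k.mean(0); V=np.linalg.svd(k[:,:2]-mm[:2],full_matrices=False)[2]; pr=(k[:,:2]-mm[:2])@V[0]; print('top edge dir',np.arctan2(V[0,1],V[0,0]),np.ptp(pr),'mid',mm[:2]+V[0]*(pr.max()+pr.min())/2)
    for q in nets.place_of(p,'plate')[:1]: print(q['conf'],world(p,q['point'],height=30))
    if cam=='scene':
        for q in nets.cut_out(p,'tablet')[:1]:
            c=cloud(p,q['mask']);print('tablet',q['conf'],np.percentile(c,[2,50,98],axis=0).ravel())
p=optics.camera('top')
b=cv2.imread('pics/top4.png'); cv2.imwrite('pics/crop4.png',cv2.resize(b[230:350,310:450],None,fx=5,fy=5,interpolation=2))
E
```

```text
11.75 [586.07 158.36 351.34] [1.56 2.72 0.  ] 11.386134071196919 [-0.69  0.93 -4.54]
top rect ((545.0426025390625, -224.6918487548828), (218.74072265625, 86.01129150390625), 74.75172424316406)
plane 938 932 0.3605158239107608 -0.26606516776118666
origin dist along h 598.2861138259192
top edge dir -1.8387981341945177 217.4821579174433 mid [ 507.1 -214.6]
0.83 [ 549.25 -222.86   30.  ]Traceback (most recent call last):
  File "<stdin>", line 7, in <module>
IndexError: list index out of range
```

```bash
python3 - <<'E'
from h import *
plan([(600,-100,360,1.50,-1),(564,-229,350,1.301,-1)],shift=42,turn=.12)
E
```

```text
[[-1, -33.0, -17.0, -2.0, 0.09], [-1, -34.0, -14.0, -2.0, 0.08], [-1, -35.0, -11.0, -1.0, 0.09], [-1, -36.0, -7.0, -2.0, 0.08], [-1, -37.0, -5.0, -2.0, 0.09]]
[[-1, -37.0, -2.0, -2.0, 0.08], [-1, -37.0, 2.0, -2.0, 0.09], [-1, -33.0, -7.0, 3.0, 0.05], [-1, -33.0, -5.0, 2.0, 0.05], [-1, -33.0, -4.0, 3.0, 0.05]]
[[-1, -34.0, -1.0, 2.0, 0.05]]
end [ 564.3 -229.5  350.5] 1.301
```

Request:
{"api": "move_arm", "payload": {"series": [[[-1, -33, -17, -2, 0.09], [-1, -34, -14, -2, 0.08], [-1, -35, -11, -1, 0.09], [-1, -36, -7, -2, 0.08], [-1, -37, -5, -2, 0.09]]]}}

```text
t: 12.62
eef_pos: [596.1, -27.1, 357.2]
ee_rot: [-2.11, -2.326, 0.001]
contact_force: [0.5, 0.4, -4.5]
opening: 11.7
finger_force: 39.6
```

Request:
{"api": "move_arm", "payload": {"series": [[[-1, -37, -2, -2, 0.08], [-1, -37, 2, -2, 0.09], [-1, -33, -7, 3, 0.05], [-1, -33, -5, 2, 0.05], [-1, -33, -4, 3, 0.05]]]}}

```text
t: 13.25
eef_pos: [572.5, -197.4, 353.0]
ee_rot: [-2.452, -1.961, 0.001]
contact_force: [0.3, 0.8, -4.8]
opening: 11.5
finger_force: 39.6
```

Request:
{"api": "move_arm", "payload": {"series": [[[-1, -34, -1, 2, 0.05], [-1, 0, 0, 0, 0], [-1, 0, 0, 0, 0]]]}}

```text
t: 13.62
eef_pos: [564.5, -229.2, 351.6]
ee_rot: [-2.499, -1.901, 0.0]
contact_force: [1.0, -0.3, -3.4]
opening: 11.2
finger_force: 39.6
```

```bash
python3 - <<'E'
from h import *
np.set_printoptions(precision=2,suppress=True)
s=bot.observe();print(s['t'],s['eef_pos'],s['ee_rot'],s['opening'],s['contact_force'])
for cam in ('scene','wrist'):
    p=optics.camera(cam); save(p,cam+'5.png')
    for q in nets.cut_out(p,'tablet')[:1]:
        c=cloud(p,q['mask']);print(cam,'tablet',q['conf'],q['bbox'],np.percentile(c,[2,50,98],axis=0).ravel())
    for q in nets.place_of(p,'plate')[:1]: print('plate',q['conf'],q['point'],world(p,q['point'],height=30))
a=cv2.imread('pics/scene5.png')[100:340,200:460]; b=cv2.imread('pics/wrist5.png')
cv2.imwrite('pics/c5.png',np.hstack([cv2.resize(a,(433,400)),cv2.resize(b,(360,270)) if 0 else cv2.copyMakeBorder(cv2.resize(b,(360,270)),0,130,0,0,0)]))
E
```

```text
13.625 [ 564.54 -229.22  351.55] [-2.5 -1.9  0. ] 11.210620164670402 [ 0.97 -0.32 -3.44]
scene tablet 0.85 [313.3, 145.3, 26.6, 64.4] [ 545.01 -276.72  170.67  567.6  -197.64  279.67  583.93 -166.27  366.84]
plate 0.69 [326.4, 203.7] [ 559.69 -237.94   30.  ]
wrist tablet 0.81 [299.6, 155.9, 40.5, 243.8] [ 555.47 -252.83  340.53  571.36 -203.13  365.45  584.06 -167.9   366.85]
plate 0.71 [311.4, 204.8] [ 553.54 -232.08   30.  ]
```

View pics/c5.png

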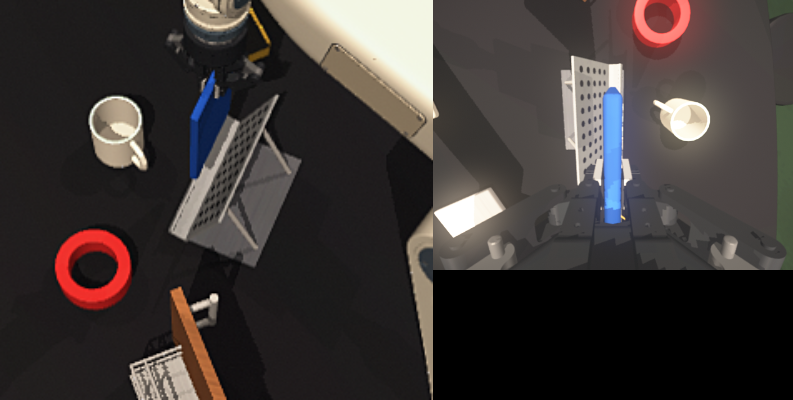

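Request:
{"api": "move_arm", "payload": {"series": [[[-1, 0, 0, 35, 0], [-1, 0, 0, 35, 0], [-1, 0, 0, 25, 0], [-1, 0, 0, 8, 0], [-1, 0, 0, 0, 0]]]}}

```text
t: 14.55
eef_pos: [564.8, -229.2, 249.6]
ee_rot: [-2.5, -1.903, 0.0]
contact_force: [0.1, -0.9, -3.6]
opening: 11.6
finger_force: 39.5
```

```bash
python3 - <<'E'
from h import *
np.set_printoptions(precision=2,suppress=True)
s=bot.observe();print(s['t'],s['eef_pos'],s['ee_rot'],s['contact_force'])
o=np.array([556,-226.7]);h=np.array([.964,-.267]);w=np.array([.267,.964])
for cam in ('wrist','scene'):
    p=optics.camera(cam); save(p,cam+'6.png')
    for n in ('tablet','plate'):
      for q in nets.cut_out(p,n)[:1]:
        c=cloud(p,q['mask']); L=np.c_[(c[:,:2]-o)@h,(c[:,:2]-o)@w,c[:,2]]
        print(cam,n,len(L),np.percentile(L,[2,50,98],axis=0).ravel())
        if n=='plate':
            k=L[(L[:,2]>40)&(L[:,2]<54)&(L[:,0]>5)]; print('lip u,w',len(k),np.percentile(k,[5,50,95],axis=0).ravel() if len(k) else '')
            k=L[(L[:,2]>60)]; print('plate u at z=30:',np.median(k[:,0]+(k[:,2]-30)*np.tan(.35)) if len(k) else '')
            print('w extent',np.percentile(L[:,1],[.5,99.5]))
b=cv2.imread('pics/scene6.png')[120:270,240:440]; cv2.imwrite('pics/c6.png',cv2.resize(b,(800,600),interpolation=2))
E
```

```text
14.55 [ 564.77 -229.23  249.57] [-2.5 -1.9  0. ] [ 0.08 -0.88 -3.61]
wrist tablet 7887 [  3.03 -25.32 199.87   8.9   25.94 262.85  14.68  62.77 264.25]
wrist plate 22173 [-53.71 -58.74  30.9  -34.87  44.61 127.25  26.21 107.43 170.48]
lip u,w 587 [ 22.   -47.68  40.75  25.51  73.91  47.46  28.31 106.41  49.69]
plate u at z=30: 0.5027872190806786
w extent [-65.87 109.25]
scene tablet 648 [  1.47 -55.83  68.24   3.13  31.11 175.59  12.89  63.17 266.87]
scene plate 1605 [ -53.94 -103.35   25.36  -19.87   20.79   83.24   24.08  106.42  172.01]
lip u,w 62 [ 15.79  48.68  40.28  23.47  79.89  46.89  27.4  106.68  52.17]
plate u at z=30: -0.5262061157024069
w extent [-111.47  108.28]
```

View pics/c6.png

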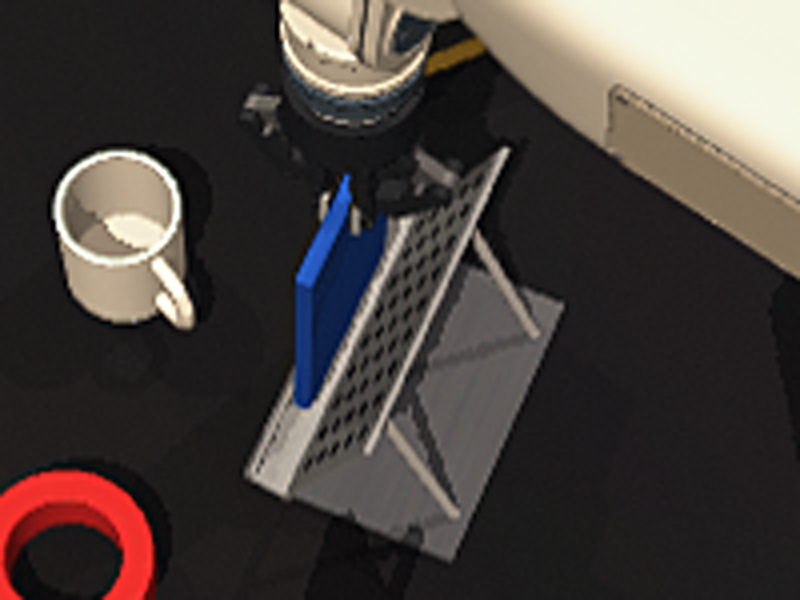

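Request:
{"api": "move_arm", "payload": {"series": [[[-1, 0, 0, 12, 0], [-1, 0, 0, 6, 0], [-1, 0, 0, 3, 0], [-1, 0, 0, 0, 0]]]}}

```text
t: 15.35
eef_pos: [564.6, -229.4, 228.0]
ee_rot: [-2.5, -1.902, 0.0]
contact_force: [0.1, 0.9, -4.4]
opening: 11.1
finger_force: 39.6
```

Request:
{"api": "move_arm", "payload": {"series": [[[-1, 0, 0, 2, 0], [-1, 0, 0, 2, 0], [-1, 0, 0, 1, 0]]]}}

```text
t: 15.72
eef_pos: [564.6, -229.4, 223.2]
ee_rot: [-2.5, -1.902, -0.0]
contact_force: [1.0, -0.1, -4.0]
opening: 11.7
finger_force: 39.6
```

Request:
{"api": "move_arm", "payload": {"series": [[[-1, 0, 0, 1, 0], [-1, 0, 0, 1, 0], [-1, 0, 0, 1, 0]]]}}

```text
t: 16.1
eef_pos: [564.9, -229.5, 221.1]
ee_rot: [2.499, 1.901, 0.001]
contact_force: [-2.5, 1.8, 8.5]
opening: 11.6
finger_force: 41.3
```

Request:
{"api": "move_arm", "payload": {"series": [[[-1, 0, 0, 1, 0], [-1, 0, 0, 1, 0]]]}}

```text
t: 16.35
eef_pos: [565.1, -229.6, 221.0]
ee_rot: [2.497, 1.9, 0.003]
contact_force: [-3.6, 1.7, 20.6]
opening: 11.5
finger_force: 43.1
```

Request:
{"api": "move_arm", "payload": {"series": [[[-0.65, 0, 0, -1, 0], [-0.5, 0, 0, 0, 0], [-0.4, 0, -1, 0, 0], [-0.3, 0, -2, 0, 0], [-0.2, 0, -3, 0, 0]]], "force": 20}}

```text
t: 16.98
eef_pos: [558.7, -227.7, 219.1]
ee_rot: [-2.5, -1.902, 0.0]
contact_force: [-0.1, -0.0, -0.2]
opening: 33.7
finger_force: 0.1
```

Request:
{"api": "move_arm", "payload": {"series": [[[-0.1, 0, -3, 0, 0], [-0.06, 0, -4, 0, 0], [-0.06, 0, -4, 1, 0], [-0.06, 0, -4, 1, 0]]]}}

```text
t: 17.48
eef_pos: [544.1, -223.7, 217.3]
ee_rot: [2.5, 1.902, -0.0]
contact_force: [-0.6, -0.1, -0.1]
opening: 40.0
finger_force: 0.3
```

```bash
cat > look.py <<'E'
from h import *
import sys
np.set_printoptions(precision=2,suppress=True)
s=bot.observe();print(s['t'],s['eef_pos'],s['opening'],s['contact_force'])
o=np.array([556,-226.7]);h=np.array([.964,-.267]);w=np.array([.267,.964])
print('tcp u,w',(s['eef_pos'][:2]-o)@h,(s['eef_pos'][:2]-o)@w)
p=optics.camera('scene'); save(p,sys.argv[1]+'.png')
for q in nets.cut_out(p,'tablet')[:1]:
    c=cloud(p,q['mask']); L=np.c_[(c[:,:2]-o)@h,(c[:,:2]-o)@w,c[:,2]]; print(len(L),np.percentile(L,[2,50,98],axis=0).ravel())
    m=L.mean(0);n=np.linalg.svd(L-m)[2][2]; print('normal',n*np.sign(n[0]),'centre',m)
b=p['img'][110:275,230:450,::-1]; cv2.imwrite('pics/c_'+sys.argv[1]+'.png',cv2.resize(b,(800,600),interpolation=2))
E
python3 look.py s7
```

```text
17.475 [ 544.1  -223.72  217.29] 40.040447661114975 [-0.59 -0.13 -0.13]
tcp u,w -12.270701269098419 -0.31009964311171695
344 [-32.99 -32.16  45.94 -17.35  48.1  190.33   8.86  62.6  233.74]
normal [0.98 0.05 0.19] centre [-15.12  38.35 171.5 ]
```

View pics/c_s7.png

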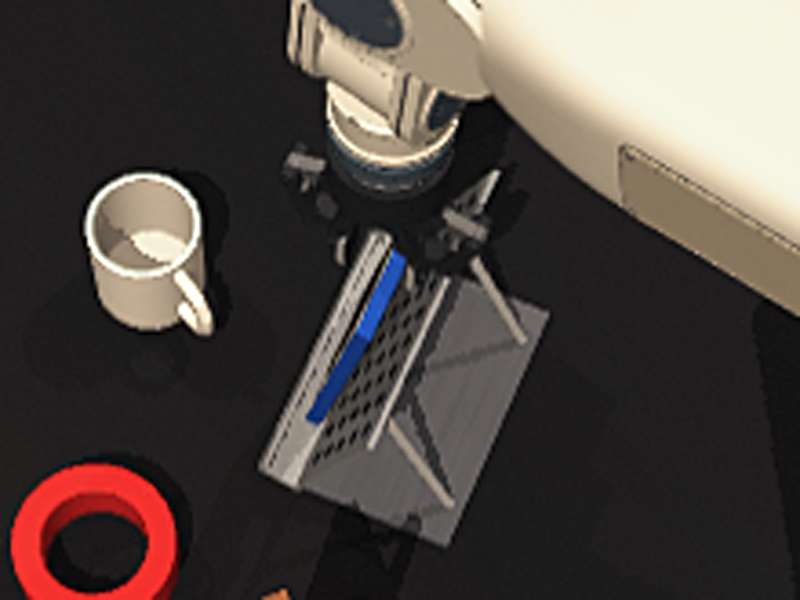

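Request:
{"api": "move_arm", "payload": {"series": [[[-0.06, 0, -5, 1, 0], [-0.06, 0, -5, 1, 0], [-0.06, 0, -4, 1, 0], [-0.06, 0, -4, 1, 0], [-0.06, 0, -4, 1, 0]]]}}

```text
t: 18.2
eef_pos: [522.9, -217.9, 212.2]
ee_rot: [-2.5, -1.902, 0.0]
contact_force: [-0.4, 0.7, -1.5]
opening: 39.8
finger_force: 0.3
```

Request:
{"api": "move_arm", "payload": {"series": [[[-0.06, 0, -3, 0, 0], [-0.06, 0, -3, 0, 0], [-0.06, 0, -3, 0, 0], [-0.06, 0, -3, 0, 0], [-0.06, 0, -2, 0, 0]]]}}

```text
t: 18.82
eef_pos: [509.6, -214.2, 212.3]
ee_rot: [2.5, 1.902, 0.0]
contact_force: [-0.2, 0.9, -1.4]
opening: 40.2
finger_force: 0.3
```

Request:
{"api": "move_arm", "payload": {"series": [[[-0.06, 0, -2, 0, 0], [-0.06, 0, -2, 0, 0], [-0.06, 0, -2, 0, 0], [-0.06, 0, -1, 0, 0]]]}}

```text
t: 19.32
eef_pos: [502.9, -212.3, 212.3]
ee_rot: [2.5, 1.902, 0.0]
contact_force: [0.1, -1.1, 0.3]
opening: 40.3
finger_force: 0.0
```

```bash
python3 look.py s8
```

```text
19.325 [ 502.88 -212.3   212.34] 40.26162035064214 [ 0.11 -1.15  0.29]
tcp u,w -55.04919451512792 -0.29884502117869993
840 [-66.97 -42.43  47.77 -31.19  22.21 150.38   8.61  61.92 222.78]
normal [0.93 0.01 0.37] centre [-30.18  20.7  146.19]
```

Request:
{"api": "move_arm", "payload": {"series": [[[-0.06, 0, 0, -10, 0], [-0.06, 0, 0, -20, 0], [-0.06, 0, 0, -40, 0], [-0.06, 0, 0, -50, 0], [-0.06, 0, -50, -20, 0]]]}}

```text
t: 20.05
eef_pos: [456.5, -200.0, 354.5]
ee_rot: [2.497, 1.901, 0.002]
contact_force: [-0.7, -1.6, 0.4]
opening: 40.0
finger_force: 0.0
```

Request:
{"api": "move_arm", "payload": {"series": [[[-0.06, 0, -50, 0, 0], [-0.06, 0, 0, 0, 0], [-0.06, 0, 0, 0, 0]]]}}

```text
t: 20.42
eef_pos: [406.8, -185.8, 353.0]
ee_rot: [2.499, 1.901, 0.001]
contact_force: [1.0, -0.2, -1.1]
opening: 39.9
finger_force: 0.0
```

```bash
python3 look.py s9; python3 - <<'E'
from h import *
p=optics.camera('scene'); 
for n,h in (('pedal',0),('mug',0),('tape',0),('door_handle',240),('tablet_screen',0)):
    for q in nets.place_of(p,n)[:1]: print(n,world(p,q['point'],height=h) if n!='tablet_screen' else world(p,q['point']))
E
```

```text
20.425 [ 406.84 -185.85  353.02] 39.881161581398054 [ 0.96 -0.2  -1.11]
tcp u,w -154.69567895598635 -0.4457041575605213
1162 [-67.48 -57.1   42.13 -35.08   8.64 158.59  10.21  61.68 222.94]
normal [0.93 0.01 0.37] centre [-32.78   7.87 150.68]
pedal [ 546.65438631 -509.35481409    0.        ]
mug [ 719.13640583 -275.55169409    0.        ]
tape [724.34441275 -57.11486992   0.        ]
door_handle [529.23763778  33.63755546 240.        ]
tablet_screen [ 525.36068919 -206.81487278  162.66404635]
```

View pics/s9.png

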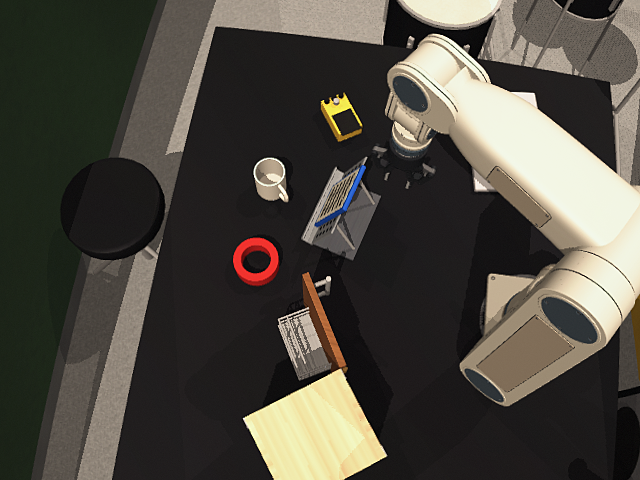

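The picture shows the tablet leaning on the plate around (342,195), with the white stave screen facing the stool. The door is wide open, the bystanders are in place, and the gripper is clear.

```bash
python3 -c "
from h import *
print(bot.job_done())"
```

```text
the job is handed in; nothing more can be done
None
```

The cupboard door is open to about 1.65 rad, and the tablet leans centred and flat on the music stand with its screen to the player; the pedal, mug and tape are where they were, and the job was handed in at about 20 s.

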